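Start the vacuum plaster mixer

ROBOT

A 6-joint arm with a two-finger parallel gripper is mounted at the origin on the work surface. World frame = base frame: x ahead of the robot, y to its left, z up, the work surface at z = 0. Lengths are in m, angles in degrees, forces in N, time in s.
With the tool pointing down it reaches from about 0.3 to 0.75 m from the base axis. Payload 8.5 kg.
Tool frame: the origin (TCP) lies midway between the tips of the shut fingers; the grasp point (between the pads) lies 19 mm behind it; z points along the fingers, y is the line along which they close (so a half turn about z gives the same grasp; the last joint's range is limited). The gripper opens to 85 mm and grips with 20 to 120 N. Pads are 22 mm wide; open, the fingers measure 114 mm over their backs; the gripper's body (76 mm by 85 mm) begins 54 mm behind the grasp point. The pads swing forward as they close: fully open they stand 13 mm farther back than shut.
Start: joints at [-87.565, 21.807, 74.336, -0, 83.858, -12.336], TCP at [0.14, -0.532, 0.231] pointing down, gripper open.
Joint ranges: [-178.18, 178.18], [-50.72, 133.34], [12.68, 142.11], [-81.47, 261.47], [9.98, 163.14], [-165.26, 165.26]. Speed limits (degrees/s): [136.94, 136.94, 180, 180, 180, 180].

INTERFACE

Orientations are given as a 3x3 rotation matrix whose columns are the frame's x, y, z axes.
In Python, from rig import env gives the robot as it stands. The module is installed in compiled form; this text tells all that it offers.
- The arm moves only by the tool jog_arm, never from a script. Its argument "targets" is a list of rows, each a list of 6 numbers: the shift along the tool's x, y, z in cm, then the turn, a rotation vector about the tool's x, y, z in degrees. A call has 1 to 8 rows; each row is the pose to reach, as a shift and turn from the pose commanded when the call began, along the tool's axes at that moment; what a row does not reach only later rows make up. A row lasts 1/12 s, in which the tool goes at most 41.7 mm and 7.16 degrees, less where a joint would pass 70% of its speed; a pose out of reach is approached as far as the arm can. A call with a gripper value outside its range is refused whole. "hand" is the opening, from 0 (shut) to 1 (fully open), set as the call begins (left out, the last holds). The fingers move at their own pace and stop on an object; "newtons" is the grip in N (left out, the last holds). Time passes only in rows, so rows that repeat a pose let the fingers close. It gives the time, the measured TCP pose, the force, the opening and the grip force at its end, in the units of the state.
- env.observe(): the state, without advancing time (a new reading comes with each control period).
- env.get_image(name): name is "side" or "top"; returns a dict with "frame" (384x512x3 uint8, red, green, blue), "depth" (384x512 float32, m along the optical axis (not along the pixel's ray), 0 where there is no reading), "fovy" (degrees; the focal length in pixels is half the picture's height over the tangent of half this angle, whatever the lens; pixels are square), "cx", "cy" (the principal point, pixels), "cam_to_world" (4x4, takes a point from camera to world coordinates). Camera axes: x right, y down, z forward; pixel columns grow to the right and rows downward; lengths in m; the calibration is good to about 2 mm. A picture is of the moment at which its call begins.
- env.close_job(): hands the job in; it is judged then, once.
Trained networks look in the newest picture that a camera, given by its name, has taken for a name from the list of things; names that differ only in an ending like _2 or _b are one class to them, and where a whole thing is asked for, a point or a joint stands for the part that bears it (a point fixed in the world has none). Each returns a list of dicts, best first, with "score" (0 to 1); they miss things now and then, are a little off and sometimes report something else, mostly with a low value. They report only what shows in the picture. A call takes as long as a camera call. They do not tell look-alikes from the thing itself.
- env.regions_of(camera, target): "pixels" (384x512 bool, what is visible of it) and "point" ([row, column] in pixels, amid what is visible of it).
The state is a dict: "time_s": time; "q": joint angles; "qvel": joint speeds; "joint_efforts": joint torques, N m; "position": TCP position; "tool_rot": TCP orientation; "ft_force": force on the tool from outside, world axes, zero at the start; "wrist_torque": the same for the moment, N m; "grip_width": finger opening in m; "gripper_force": force on a finger pad.
Only numpy, scipy, OpenCV 4.12 (cv2) and the standard library are available. Lean on these libraries where they do the work, as an engineer would, in place of code of your own. Each camera call takes 0.05 s, during which the arm holds its last target. There are 200 camera calls.

TASK

Start the vacuum mixer: press down the white-dotted end of the black mains rocker until it has tipped fully over, then the same with the blue vacuum-pump rocker, and only then press the green start button well in and let it go. Press each one lightly, leave the red stop button alone, and do not disturb the beaker, the rubber bowl or the stack of formers standing round the machine.

Things in the scene. Friction and masses are not known exactly. Their poses are not given: they have to be found in the camera images.
- mixer: Fixed cream and blue bench vacuum mixer. Origin: centre of its underside, on the table; x points away from the operator, y to the operator's left, z up. On its right (y -0.195 to 0.025) a sloping console, 84 mm high at the front, 117 mm at the back; on its left (y 0.08 to 0.22, x -0.12 to 0.13) a column, a docked steel bowl and a motor head 340 mm high.
- console: Grey control panel on the console, 165 by 195 mm. Origin: middle of its surface, 1 mm under it; x up the slope, y left, z out of the panel; it rises away from the operator by 10 degrees. Far left the black mains rocker, far right the blue pump rocker, near left the green start button, near right the red stop button: 104 mm apart sideways, 80 mm near to far. Flat gauge and display between.
- mains_press (a point): Press point of the black mains rocker: middle of its far, white-dotted half; moves with it. Cap 33 mm long (up the slope), 23.5 mm wide, pivoting about its middle, 10 mm nearer the operator. Off, its axes are the panel's and this half slants up 0.34 rad. Fully over, it is parallel to the panel, 4.5 mm above it (frame 3.3): this point sinks 3.7 mm, the far edge 5.5.
- mains (a joint): Mains rocker, rad: 0 off, 0.34 fully over (on, end stop). Stays where it is left; takes about 2 to 4 N at the far half. Past the end stop the whole switch gives in the panel, up to 2 mm at 14 N, and springs back.
- pump_press (a point): The same point on the blue vacuum-pump rocker, which is of the same make, size and direction as the mains rocker.
- pump (a joint): Pump rocker, rad: 0 off, 0.34 fully over (on). Behaves as the mains rocker.
- start_top (a point): Centre of the top of the green start button; moves with it. Round cap 27 mm across, 11.5 mm above the panel, in a steel ring 35 mm across and 3 mm high. z: out of the panel, as the panel's; it is pressed along -z.
- start (a joint): Start button travel, m: 0 out, 0.007 fully in. Springs back. 1.2 N to begin, 3.6 N at 3 mm, 6.8 N fully in.
- stop_top (a point): Centre of the top of the red stop button, same make as the start button. Not to be pressed.
- stop (a joint): Stop button travel, m: 0 out, 0.007 fully in.
- beaker: Loose clear plastic beaker, 72 mm across, 100 mm high, standing to the right of the machine. Origin: centre of its underside.
- bowl: Loose dark green rubber mixing bowl, 110 mm across, 65 mm high, to the right of the machine. Origin: centre of its underside.
- formers: Loose stack of three green and yellow model formers, 58 by 74 mm, 54 mm high, in front of the machine. Origin: centre of its underside.
Mind the look-alikes: they are no part of the job. There is more than one size of the formers; the one meant has the size given above.

How it is judged (in metres and radians):
On the way, in this order (a step that is already met when the one before it is completed fails the run):
1. the mains rocker is tipped fully over (on) (value of joint mains above 0.25 rad), for 0.1 s.
2. the pump rocker is tipped fully over (on), the mains staying on (value of joint each of pump, mains above 0.25 rad), for 0.1 s.
3. the start button is pressed at least 3 mm in, mains and pump staying on (all of step 2 and value of joint start above 0.003 m), for 0.04 s.
At the end, for the whole second after the job is handed in: Mains and pump rockers both tipped over (joint above 0.25 of 0.34 rad), start and stop buttons out again (within 1 mm), beaker, bowl and formers standing at rest within 15 mm of where they were (all of step 2 and value of joint each of start, stop below 0.001 m and linear speed of each of beaker, bowl, formers below 0.02 m/s and distance of each of beaker, bowl, formers from where it was at the start of the episode below 0.015 m and angle between each of beaker, bowl, formers's own z axis and vertical below 0.15 rad); the robot touches nothing.
It fails at once if the pump is switched on (its rocker past half way, 0.17 rad) while the mains rocker is not on (value of joint pump above 0.17 rad and value of joint mains below 0.2 rad).
It fails at once if the start button is pressed more than 2 mm while mains or pump is not on (value of joint start above 0.002 m and value of joint any of mains, pump below 0.2 rad).
It fails at once if the stop button is pressed more than 1.5 mm (value of joint stop above 0.0015 m).
It fails at once if the robot presses on the machine with more than 18 N (contact force between any of the fingers, the arm and mixer above 18 N).
It fails at once if the beaker, bowl or stack of formers is shoved or lifted (moved more than 15 mm) or tipped (distance of any of beaker, bowl, formers from where it was at the start of the episode above 0.015 m or angle between any of beaker, bowl, formers's own z axis and vertical above 0.25 rad).
It also fails if it takes over 45 s, if anything falls off the work surface, if the arm or the gripper's body presses on something with over 40 N, if the wrist force passes 120 N, or if a joint passes its speed limit or range.

## Working session

There is one attempt and no reset: what is moved stays moved. The work goes in short steps, Python scripts to look and compute and a tool call to move; the robot and the scene stay as the last step left them, time stands still between calls to the robot, and variables do not carry over. Pictures are saved under pics/ and viewed, at most 10 in all, crops included, and the job is handed in when it is done.

Besides the shell and the picture viewer there is one more tool, called after "Request:" as a command line: name --pt "numbers of a row" for each row, then --argument value for the rest. jog_arm: Moves the arm, as the interface text tells. Its arguments: {"type":"object","properties":{"targets":{"type":"array","items":{"type":"array","items":{"type":"number"}}},"hand":{"type":"number"},"newtons":{"type":"number"}},"required":["targets"]}

```bash
mkdir -p pics; cat > h.py <<'E'
import numpy as np,cv2
from rig import env
def im(n):
    d=env.get_image(n); d['f']=192/np.tan(np.radians(d['fovy'])/2); return d
def pts(d,rows,cols,z=None):
    rows=np.atleast_1d(rows);cols=np.atleast_1d(cols)
    if z is None: z=d['depth'][rows,cols]
    p=np.stack([(cols-d['cx'])/d['f']*z,(rows-d['cy'])/d['f']*z,z],1)
    T=d['cam_to_world']; return p@T[:3,:3].T+T[:3,3]
E
python3 - <<'E'
from h import *
np.set_printoptions(precision=4,suppress=True)
o=env.observe();print(o['time_s'],o['position'],o['tool_rot'])
for n in('top','side'):
    d=im(n);f=d['frame'].copy()
    print(n,d['f'],d['cx'],d['cy'],d['cam_to_world'])
    for t in('console','mains_press','pump_press','start_top','stop_top','beaker','bowl','formers'):
        for r in env.regions_of(n,t)[:2]:
            m=r['pixels'];R,C=np.nonzero(m);k=d['depth'][R,C]>0
            P=pts(d,R[k],C[k]) if k.any() else np.zeros((1,3))
            print(t,round(r['score'],2),r['point'],len(R),np.median(P,0),P.min(0),P.max(0))
    cv2.imwrite(f'pics/{n}.png',f[:,:,::-1])
E
```

```text
0.0 [ 0.1402 -0.5315  0.2307] [[ 0.967   0.2549 -0.0001]
 [ 0.2549 -0.967   0.0015]
 [ 0.0003 -0.0015 -1.    ]]
top 467.08519151443795 251.13679568763538 191.6419526200458 [[ 0.0209 -0.9974  0.0693  0.3538]
 [-0.9996 -0.0223 -0.0193  0.0207]
 [ 0.0208 -0.0688 -0.9974  1.4784]
 [ 0.      0.      0.      1.    ]]
console 0.72 [152.2, 235.3] 3688 [0.5647 0.0415 0.1035] [ 0.4754 -0.0618  0.0795] [0.6528 0.1462 0.1263]
console 0.47 [162.7, 303.8] 488 [ 0.5503 -0.1655  0.035 ] [ 0.5081 -0.2031 -0.0049] [ 0.5944 -0.1252  0.1068]
pump_press 0.41 [139.0, 253.0] 89 [ 0.6043 -0.0077  0.1141] [ 0.5898 -0.02    0.1032] [0.6185 0.0043 0.1259]
start_top 0.62 [169.0, 223.1] 65 [0.5139 0.0876 0.106 ] [0.5022 0.0757 0.0982] [0.5258 0.0994 0.1127]
stop_top 0.43 [168.0, 256.0] 34 [ 0.5251 -0.0157  0.1057] [ 0.516  -0.0246  0.1009] [ 0.5337 -0.0067  0.1121]
bowl 0.7 [117.3, 296.4] 965 [ 0.6946 -0.1529  0.0278] [ 0.6313 -0.2117 -0.003 ] [ 0.739  -0.0962  0.071 ]
formers 0.92 [280.9, 147.3] 1024 [0.1885 0.3032 0.0744] [ 0.1177  0.2566 -0.0004] [0.2446 0.3553 0.0859]
formers 0.72 [226.8, 224.8] 250 [0.3386 
[... 523 characters left out ...]
 -0.0106  0.1115] [ 0.5832 -0.0233  0.1053] [0.6057 0.0035 0.117 ]
start_top 0.54 [204.1, 213.4] 97 [0.5098 0.0886 0.1054] [0.4968 0.0625 0.0928] [0.5298 0.1014 0.1102]
stop_top 0.45 [178.9, 232.0] 70 [ 0.5176 -0.0116  0.1051] [ 0.508  -0.0254  0.0938] [ 0.531  -0.002   0.1084]
beaker 0.61 [156.3, 250.4] 602 [ 0.5323 -0.1485  0.0783] [ 0.5019 -0.1959  0.025 ] [ 0.5711 -0.1231  0.1018]
bowl 0.96 [146.3, 209.4] 537 [ 0.6959 -0.181   0.0477] [ 0.593  -0.2025  0.0096] [ 0.7347 -0.0623  0.1078]
formers 0.76 [280.8, 260.9] 1099 [0.3366 0.2058 0.0543] [0.3012 0.1496 0.0005] [0.3787 0.2367 0.0576]
formers 0.69 [243.0, 286.4] 602 [0.3324 0.0768 0.0385] [ 0.304   0.0109 -0.0013] [0.3805 0.0958 0.0435]
```

```bash
python3 - <<'E'
import cv2
a=cv2.imread('pics/top.png');b=cv2.imread('pics/side.png')
cv2.imwrite('pics/topc.png',cv2.resize(a[90:240,150:350],None,fx=4,fy=4,interpolation=cv2.INTER_CUBIC))
cv2.imwrite('pics/sidec.png',cv2.resize(b[120:270,140:340],None,fx=4,fy=4,interpolation=cv2.INTER_CUBIC))
E
```

```text
(no output)
```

View pics/topc.png

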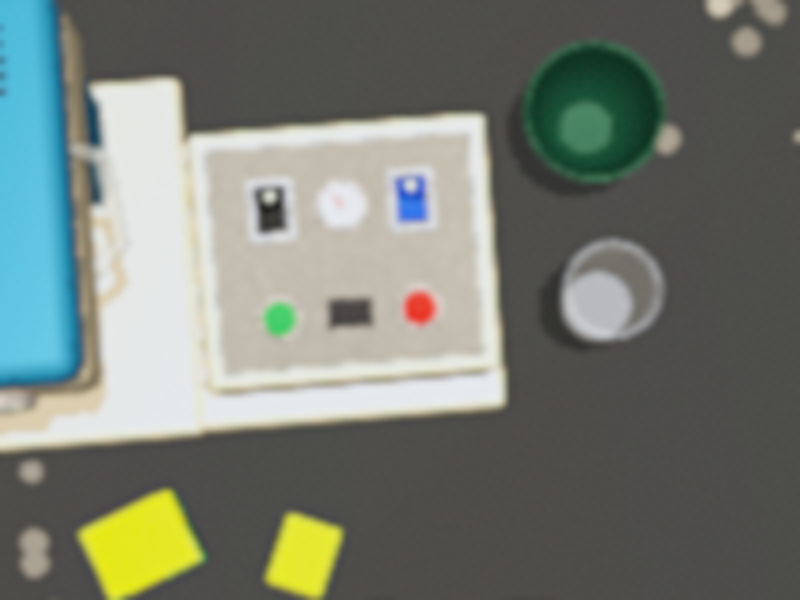

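View pics/sidec.png

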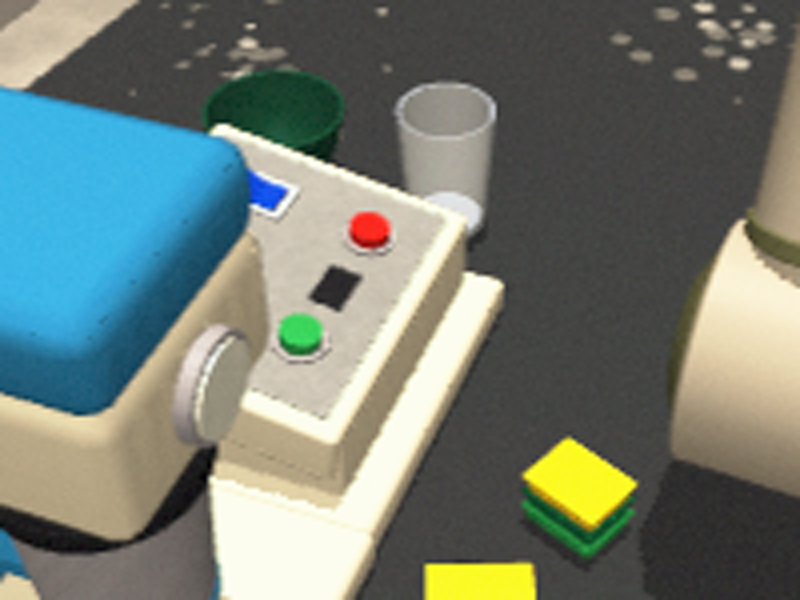

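View pics/side.png

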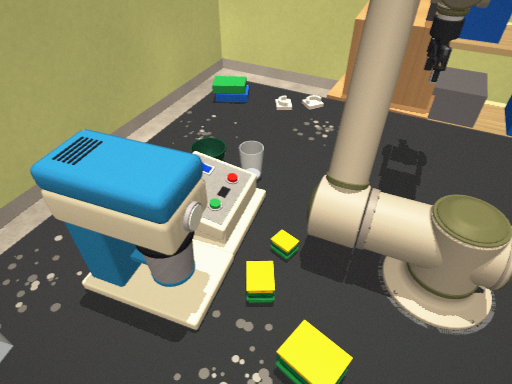

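The top crop shows the mains rocker (dot near 269,198), pump (dot 411,186), green (280,319) and red (420,307). The side views show the head hiding the mains rocker, beaker and bowl to the right, and formers in front. Next I fit the panel pose.

```bash
cat > fit.py <<'E'
from h import *
from scipy.optimize import least_squares
from scipy.spatial.transform import Rotation as R
np.set_printoptions(precision=4,suppress=True)
def cent(m,r0,r1,c0,c1):
    w=np.zeros_like(m);w[r0:r1,c0:c1]=m[r0:r1,c0:c1];r,c=np.nonzero(w);return np.array([c.mean(),r.mean()]),(r,c)
def col(f):
    h,s,v=cv2.split(cv2.cvtColor(f,cv2.COLOR_RGB2HSV))
    return dict(g=(h>50)&(h<80)&(s>120),r=((h<8)|(h>172))&(s>150),b=(h>105)&(h<130)&(s>130),k=(v<75))
P={'g':(-.04,.052,.0125),'r':(-.04,-.052,.0125),'b':(.04,-.052,.0075),'k':(.04,.052,.0075)}
W={'top':{'g':(160,180,210,230),'r':(158,178,246,264),'b':(128,150,244,262),'k':(130,152,208,226)},
   'side':{'g':(192,212,205,226),'r':(168,190,222,245)}}
def tf(p): return R.from_euler('zy',[p[3],-np.radians(10)]),p[:3]
obs=[]
for n in W:
    d=im(n);M=col(d['frame'])
    for k,w in W[n].items():
        c,(r,cc)=cent(M[k],*w);z=d['depth'][r,cc]
        print(n,k,c,len(r),np.median(pts(d,r,cc),0));obs.append((n,k,c,d))
def proj(d,X):
    T=d['cam_to_world'];c=T[:3,:3].T@(X-T[:3,3]);return np.array([c[0]/c[2]*d['f']+d['cx'],c[1]/c[2]*d['f']+d['cy']])
def res(p):
    r,t=tf(p);return np.concatenate([proj(d,r.apply(P[k])+t)-c for n,k,c,d in obs])
s=least_squares(res,[.56,.04,.1,.1]);print(s.x,s.fun.reshape(-1,2))
r,t=tf(s.x);np.save('fit.npy',s.x)
d=obs[0][3];Rr,C=np.mgrid[125:185,205:270];Q=pts(d,Rr.ravel(),C.ravel());L=r.inv().apply(Q-t)
k=(abs(L[:,1])<.09)&(abs(L[:,0])<.075);print('panel z med',np.percentile(L[k,2],[10,25,50,75,90]))
# white dots in the top picture
f=d['frame'].astype(int).min(2)
for n,y in(('mains',.052),('pump',-.052)):
    X=r.apply((.05,y,.0095))+t;u=proj(d,X);print(n,'press px',u,X)
for n,y in(('start',.052),('stop',-.052)): print(n,r.apply((-.04,y,.0125))+t)
print(r.as_matrix())
E
python3 fit.py
```

```text
top g [219.5 169.5] 32 [0.5124 0.089  0.1055]
top r [254.4242 166.5758] 33 [ 0.5228 -0.0129  0.1049]
top b [252.587  140.6304] 46 [ 0.5989 -0.0078  0.1124]
top k [217.2963 143.2963] 27 [0.5901 0.0977 0.1117]
side g [214.5   203.125] 80 [0.5099 0.0907 0.1051]
side r [231.9706 177.0588] 68 [ 0.5196 -0.0116  0.1051]
[0.5579 0.0411 0.0972 0.1004] [[ 0.0926  0.5349]
 [ 0.1887  0.7525]
 [-0.0552 -0.3846]
 [ 0.124  -0.3545]
 [-0.2128  0.3151]
 [-0.3289 -0.3101]]
panel z med [0.0003 0.0025 0.0048 0.0076 0.0105]
mains press px [217.0985 139.5404] [0.6001 0.0979 0.1143]
pump press px [252.288  136.8407] [ 0.6104 -0.0056  0.1161]
start [0.5114 0.0888 0.1017]
stop [ 0.5217 -0.0146  0.1035]
[[ 0.9798 -0.0987 -0.1736]
 [ 0.1002  0.995   0.    ]
 [ 0.1728 -0.0174  0.9848]]
```

```bash
cat > goal.py <<'E'
import sys
from h import *
from scipy.spatial.transform import Rotation as R
np.set_printoptions(precision=2,suppress=True)
r=R.from_euler('zy',[.1004,-np.radians(10)]);t=np.array([.5587,.0411,.0997])
Rt=r.as_matrix()@np.diag([1,-1,-1])
o=env.observe();p=np.array(o['position']);Rc=np.array(o['tool_rot'])
print('panel coords mm',r.inv().apply(p-t)*1000,'f panel',r.inv().apply(o['ft_force']),'t',o['time_s'])
if len(sys.argv)>1:
    g=r.apply(np.array(list(map(float,sys.argv[1:4])))/1000)+t
    print('world',g,'shift cm',Rc.T@(g-p)*100,'rot',np.degrees(R.from_matrix(Rc.T@Rt).as_rotvec()))
E
python3 goal.py 53 52 60
```

```text
panel coords mm [-444.73 -531.    202.29] f panel [-0.28  0.52 -0.23] t 1.0
world [0.6  0.1  0.17] shift cm [ 60.04 -49.32   6.43] rot [-1.78  9.85  8.99]
```

Request:
jog_arm --pt "2 -1.6 0 0 0 0" --pt "5 -4.1 0 0 0 0" --pt "8 -6.6 0 0 0 0" --pt "11 -9 0 0 0 0" --pt "14 -11.5 0 0 0 0" --pt "17 -14 0 0 0 0" --pt "20 -16.4 0 0 0 0" --pt "23 -18.9 0 0 0 0" --hand 0

```text
time_s: 1.67
position: [0.3151, -0.2889, 0.2315]
tool_rot: [[0.967, 0.254, 0.0], [0.254, -0.967, -0.0], [0.0, 0.001, -1.0]]
ft_force: [1.0, -0.9, 0.5]
grip_width: -0.0002
gripper_force: 0.0
```

Request:
jog_arm --pt "3 -2.5 0 0 0 0" --pt "6 -4.9 0 0 0 0" --pt "9 -7.4 0 0 0 0" --pt "12 -9.9 0 0 0 0" --pt "15 -12.3 0 0 0 0" --pt "18 -14.8 0 0 0 0" --pt "21 -17.3 0 0 0 0" --pt "24 -19.7 0 0 0 0"

```text
time_s: 2.33
position: [0.4971, -0.0367, 0.2315]
tool_rot: [[0.967, 0.255, 0.0], [0.255, -0.967, -0.0], [0.0, 0.0, -1.0]]
ft_force: [0.5, -1.3, 0.4]
grip_width: -0.0
gripper_force: 0.0
```

```bash
python3 goal.py 53 52 60
```

```text
panel coords mm [-45.4  -73.61 140.51] f panel [ 0.46 -1.39  0.27] t 2.3333
world [0.6  0.1  0.17] shift cm [ 12.92 -10.54   6.45] rot [-1.77  9.83  9.01]
```

Request:
jog_arm --pt "3 -2.5 0 -0.5 3 3" --pt "6 -4.9 1 -1 6 6" --pt "9 -7.4 2 -1.8 9.8 9" --pt "12 -9.8 3 -1.8 9.8 9" --pt "12 -9.8 4 -1.8 9.8 9" --pt "12 -9.8 4 -1.8 9.8 9" --pt "12 -9.8 4 -1.8 9.8 9"

```text
time_s: 2.92
position: [0.587, 0.0866, 0.191]
tool_rot: [[0.98, 0.099, 0.172], [0.101, -0.995, -0.001], [0.171, 0.018, -0.985]]
ft_force: [0.1, 0.1, 0.3]
grip_width: -0.0003
gripper_force: 0.0
```

```bash
python3 goal.py 53 52 40; python3 - <<'E'
from h import *
d=im('top');e=im('side')
cv2.imwrite('pics/b.png',np.hstack([cv2.resize(x['frame'][a:a+130,b:b+130],None,fx=3,fy=3,interpolation=cv2.INTER_CUBIC) for x,a,b in((d,85,170),(e,110,150))])[:,:,::-1])
E
```

```text
panel coords mm [48.1  40.85 85.01] f panel [0.14 0.07 0.3 ] t 2.9167
world [0.6  0.1  0.15] shift cm [ 0.5  -1.12  4.5 ] rot [0.02 0.12 0.02]
```

View pics/b.png

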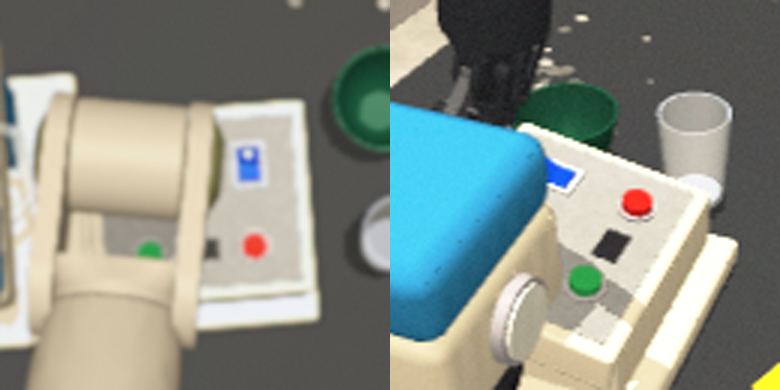

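The wrist hides the mains rocker in the top view but clears the head; the pump and stop parts are free. Next I align and descend.

Request:
jog_arm --pt "0.5 -1.1 2 0 0.1 0" --pt "0.5 -1.1 4 0 0.1 0" --pt "0.5 -1.1 6 0 0.1 0" --pt "0.5 -1.1 6.4 0 0.1 0" --pt "0.5 -1.1 6.4 0 0.1 0" --pt "0.5 -1.1 6.4 0 0.1 0"

```text
time_s: 3.52
position: [0.6026, 0.0974, 0.1303]
tool_rot: [[0.98, 0.098, 0.176], [0.099, -0.995, -0.0], [0.175, 0.018, -0.984]]
ft_force: [0.1, 0.1, 1.4]
grip_width: 0.0001
gripper_force: 0.0
```

```bash
python3 goal.py 53 52 15
```

```text
panel coords mm [53.94 51.17 22.52] f panel [0.32 0.06 1.38] t 3.5167
world [0.6  0.1  0.12] shift cm [-0.1  -0.08  0.75] rot [ 0.04 -0.14 -0.06]
```

Request:
jog_arm --pt "-0.1 -0.1 0.2 0 0 0" --pt "-0.1 -0.1 0.4 0 0 0" --pt "-0.1 -0.1 0.6 0 0 0" --pt "-0.1 -0.1 0.6 0 0 0" --pt "-0.1 -0.1 0.6 0 0 0"

```text
time_s: 3.93
position: [0.6022, 0.099, 0.123]
tool_rot: [[0.98, 0.099, 0.175], [0.1, -0.995, -0.0], [0.174, 0.018, -0.985]]
ft_force: [-0.8, -0.3, -0.5]
grip_width: 0.0001
gripper_force: 0.0
```

Request:
jog_arm --pt "0 0 0.1 0 0 0" --pt "0 0 0.2 0 0 0" --pt "0 0 0.2 0 0 0" --pt "0 0 0.2 0 0 0"

```text
time_s: 4.27
position: [0.6025, 0.0989, 0.1208]
tool_rot: [[0.98, 0.099, 0.174], [0.1, -0.995, -0.0], [0.174, 0.018, -0.985]]
ft_force: [1.0, 1.2, 0.0]
grip_width: 0.0003
gripper_force: 0.0
```

Request:
jog_arm --pt "0 0 0.1 0 0 0" --pt "0 0 0.2 0 0 0" --pt "0 0 0.2 0 0 0" --pt "0 0 0.2 0 0 0"

```text
time_s: 4.6
position: [0.6031, 0.099, 0.1191]
tool_rot: [[0.98, 0.099, 0.175], [0.1, -0.995, -0.0], [0.174, 0.018, -0.985]]
ft_force: [0.1, 0.2, 0.9]
grip_width: -0.0004
gripper_force: 0.6
```

```bash
python3 goal.py 53 52 5
```

```text
panel coords mm [52.62 52.85 11.37] f panel [0.26 0.18 0.87] t 4.6
world [0.6  0.1  0.11] shift cm [0.04 0.08 0.64] rot [ 0.02 -0.09 -0.  ]
```

Request:
jog_arm --pt "0 0 0.1 0 0 0" --pt "0 0 0.2 0 0 0" --pt "0 0 0.2 0 0 0" --pt "0 0 0.2 0 0 0"

```text
time_s: 4.93
position: [0.6034, 0.0989, 0.1171]
tool_rot: [[0.98, 0.099, 0.175], [0.1, -0.995, -0.0], [0.174, 0.018, -0.985]]
ft_force: [0.9, 0.6, 2.4]
grip_width: -0.0001
gripper_force: 1.2
```

Request:
jog_arm --pt "0 0 0.1 0 0 0" --pt "0 0 0.2 0 0 0" --pt "0 0 0.2 0 0 0" --pt "0 0 0.2 0 0 0"

```text
time_s: 5.27
position: [0.6034, 0.0989, 0.1147]
tool_rot: [[0.98, 0.099, 0.174], [0.1, -0.995, -0.0], [0.173, 0.018, -0.985]]
ft_force: [0.3, 1.0, 1.6]
grip_width: 0.0
gripper_force: 0.9
```

Request:
jog_arm --pt "0 0 0.05 0 0 0" --pt "0 0 0.1 0 0 0" --pt "0 0 0.1 0 0 0" --pt "0 0 0.1 0 0 0"

```text
time_s: 5.6
position: [0.6036, 0.0989, 0.1142]
tool_rot: [[0.98, 0.099, 0.174], [0.1, -0.995, -0.0], [0.173, 0.018, -0.985]]
ft_force: [-0.2, -0.4, 5.3]
grip_width: -0.0
gripper_force: 2.5
```

```bash
python3 goal.py 53 52 5
```

```text
panel coords mm [52.27 52.86  6.44] f panel [ 0.68 -0.49  5.23] t 5.6
world [0.6  0.1  0.11] shift cm [0.07 0.09 0.14] rot [ 0.02 -0.04  0.  ]
```

Request:
jog_arm --pt "0 0 0.05 0 0 0" --pt "0 0 0.05 0 0 0" --pt "0 0 0.05 0 0 0"

```text
time_s: 5.85
position: [0.6037, 0.0989, 0.1138]
tool_rot: [[0.98, 0.099, 0.174], [0.1, -0.995, -0.0], [0.174, 0.018, -0.985]]
ft_force: [-2.2, -0.1, 5.4]
grip_width: 0.0001
gripper_force: 3.2
```

Request:
jog_arm --pt "0 0 0.05 0 0 0" --pt "0 0 0.05 0 0 0" --pt "0 0 0.05 0 0 0"

```text
time_s: 6.1
position: [0.6037, 0.0989, 0.1135]
tool_rot: [[0.98, 0.099, 0.175], [0.1, -0.995, -0.0], [0.174, 0.018, -0.985]]
ft_force: [-2.3, -0.5, 7.5]
grip_width: 0.0003
gripper_force: 4.0
```

```bash
python3 goal.py 53 52 5
```

```text
panel coords mm [52.3  52.85  5.76] f panel [-1.04 -0.36  7.82] t 6.1
world [0.6  0.1  0.11] shift cm [0.07 0.09 0.08] rot [ 0.03 -0.05  0.  ]
```

End stop felt. Now I lift and go across to the pump.

Request:
jog_arm --pt "0 0 -1 0 0 0" --pt "0 0 -3 0 0 0" --pt "0 0 -6 0 0 0" --pt "0 3 -6 0 0 0" --pt "0 6 -6 0 0 0" --pt "0 9 -6 0 0 0" --pt "0 10.5 -6 0 0 0" --pt "0 10.5 -6 0 0 0"

```text
time_s: 6.77
position: [0.6037, -0.0084, 0.1739]
tool_rot: [[0.98, 0.095, 0.174], [0.097, -0.995, -0.001], [0.173, 0.018, -0.985]]
ft_force: [-0.1, -0.5, -0.5]
grip_width: 0.0003
gripper_force: 0.0
```

```bash
python3 goal.py 53 -52 16; python3 - <<'E'
from h import *
d=im('top');e=im('side')
cv2.imwrite('pics/c.png',np.hstack([cv2.resize(x['frame'][a:a+90,b:b+90],None,fx=5,fy=5,interpolation=cv2.INTER_CUBIC) for x,a,b in((d,110,190),(e,120,170))])[:,:,::-1])
E
```

```text
panel coords mm [ 51.94 -54.99  65.24] f panel [-0.28 -0.51 -0.47] t 6.7667
world [ 0.61 -0.01  0.13] shift cm [ 0.11 -0.31  4.92] rot [ 0.07  0.01 -0.19]
```

View pics/c.png

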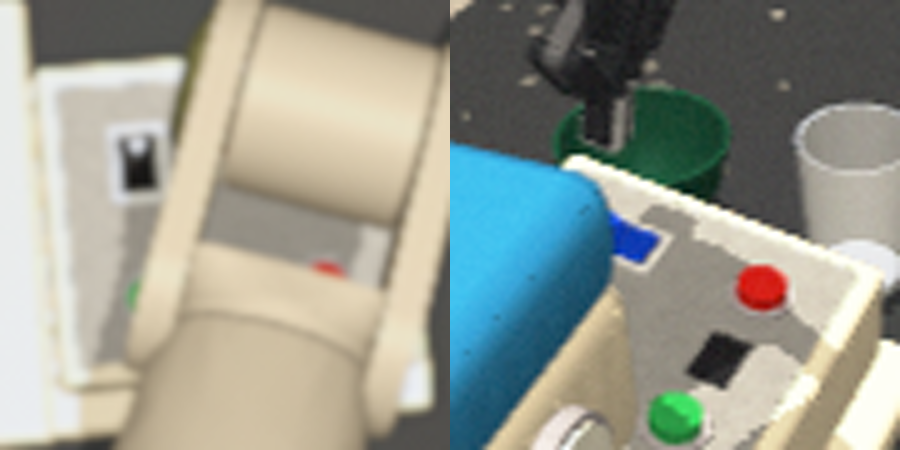

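The mains rocker (crop 140,165) now looks different from before, consistent with tipped. The gripper stands over the pump and the red button is clear.

Request:
jog_arm --pt "0.1 0 2 0 0 0" --pt "0.1 0 4 0 0 0" --pt "0.1 0 4.6 0 0 0" --pt "0.1 0 4.6 0 0 0" --pt "0.1 0 4.6 0 0 0"

```text
time_s: 7.28
position: [0.6128, -0.0046, 0.1293]
tool_rot: [[0.98, 0.1, 0.174], [0.101, -0.995, 0.0], [0.174, 0.018, -0.985]]
ft_force: [0.2, -0.3, 0.6]
grip_width: 0.0002
gripper_force: 0.0
```

```bash
python3 goal.py 53 -52 14
```

```text
panel coords mm [ 53.54 -51.35  19.73] f panel [ 0.29 -0.3   0.52] t 7.2833
world [ 0.61 -0.01  0.12] shift cm [-0.05  0.06  0.57] rot [ 0.   -0.05  0.05]
```

Request:
jog_arm --pt "-0.1 0.1 0.2 0 0 0" --pt "-0.1 0.1 0.4 0 0 0" --pt "-0.1 0.1 0.6 0 0 0" --pt "-0.1 0.1 0.6 0 0 0"

```text
time_s: 7.62
position: [0.6129, -0.0065, 0.1228]
tool_rot: [[0.98, 0.099, 0.175], [0.1, -0.995, -0.0], [0.174, 0.018, -0.985]]
ft_force: [0.0, -0.4, -0.8]
grip_width: 0.0
gripper_force: 0.0
```

Request:
jog_arm --pt "0 0 0.1 0 0 0" --pt "0 0 0.2 0 0 0" --pt "0 0 0.2 0 0 0" --pt "0 0 0.2 0 0 0"

```text
time_s: 7.95
position: [0.6133, -0.0065, 0.1208]
tool_rot: [[0.98, 0.099, 0.175], [0.1, -0.995, -0.0], [0.174, 0.018, -0.985]]
ft_force: [0.3, -0.3, 0.2]
grip_width: -0.0003
gripper_force: 0.0
```

Request:
jog_arm --pt "0 0 0.1 0 0 0" --pt "0 0 0.2 0 0 0" --pt "0 0 0.2 0 0 0" --pt "0 0 0.2 0 0 0"

```text
time_s: 8.28
position: [0.6139, -0.0065, 0.119]
tool_rot: [[0.98, 0.099, 0.175], [0.1, -0.995, -0.0], [0.174, 0.018, -0.985]]
ft_force: [0.1, 0.3, 1.3]
grip_width: 0.0004
gripper_force: 0.7
```

Request:
jog_arm --pt "0 0 0.1 0 0 0" --pt "0 0 0.2 0 0 0" --pt "0 0 0.2 0 0 0" --pt "0 0 0.2 0 0 0"

```text
time_s: 8.62
position: [0.6142, -0.0066, 0.1169]
tool_rot: [[0.98, 0.098, 0.175], [0.1, -0.995, -0.0], [0.174, 0.018, -0.985]]
ft_force: [0.8, 1.5, 2.2]
grip_width: -0.0
gripper_force: 1.1
```

```bash
python3 goal.py 53 -52 6.5
```

```text
panel coords mm [ 52.55 -53.24   7.35] f panel [1.32 1.41 2.04] t 8.6167
world [ 0.61 -0.01  0.12] shift cm [ 0.05 -0.12  0.09] rot [ 0.03 -0.07 -0.01]
```

Request:
jog_arm --pt "0 0 0.1 0 0 0" --pt "0 0 0.2 0 0 0" --pt "0 0 0.2 0 0 0" --pt "0 0 0.2 0 0 0"

```text
time_s: 8.95
position: [0.6142, -0.0065, 0.1147]
tool_rot: [[0.98, 0.099, 0.174], [0.1, -0.995, -0.0], [0.173, 0.018, -0.985]]
ft_force: [0.8, -0.8, 2.3]
grip_width: 0.0001
gripper_force: 0.9
```

Request:
jog_arm --pt "0 0 0.05 0 0 0" --pt "0 0 0.1 0 0 0" --pt "0 0 0.1 0 0 0" --pt "0 0 0.1 0 0 0"

```text
time_s: 9.28
position: [0.6144, -0.0065, 0.1141]
tool_rot: [[0.98, 0.099, 0.174], [0.1, -0.995, -0.0], [0.173, 0.018, -0.985]]
ft_force: [-0.9, 0.6, 4.4]
grip_width: -0.0003
gripper_force: 2.6
```

```bash
python3 goal.py 53 -52 6.5
```

```text
panel coords mm [ 52.25 -53.14   4.48] f panel [-0.07  0.64  4.53] t 9.2833
world [ 0.61 -0.01  0.12] shift cm [ 0.07 -0.11 -0.2 ] rot [ 0.02 -0.04  0.  ]
```

Request:
jog_arm --pt "0 0 0.05 0 0 0" --pt "0 0 0.1 0 0 0" --pt "0 0 0.1 0 0 0" --pt "0 0 0.1 0 0 0"

```text
time_s: 9.62
position: [0.6145, -0.0065, 0.1135]
tool_rot: [[0.98, 0.099, 0.175], [0.1, -0.995, -0.0], [0.174, 0.018, -0.985]]
ft_force: [-2.8, -0.8, 7.6]
grip_width: 0.0001
gripper_force: 4.1
```

Request:
jog_arm --pt "0 0 -1 0 0 0" --pt "0 0 -3 0 0 0" --pt "0 0 -6 0 0 0" --pt "-2.5 -3 -6 0 0 0" --pt "-5 -6 -6 0 0 0" --pt "-7.5 -9 -6 0 0 0" --pt "-9.2 -10.5 -6 0 0 0" --pt "-9.2 -10.5 -6 0 0 0"

```text
time_s: 10.28
position: [0.4995, 0.0912, 0.1536]
tool_rot: [[0.98, 0.102, 0.17], [0.103, -0.995, 0.001], [0.169, 0.017, -0.985]]
ft_force: [0.8, 0.1, 0.9]
grip_width: 0.0001
gripper_force: 0.0
```

Request:
jog_arm --pt "0 0 0 0 0 0" --pt "0 0 0 0 0 0"

```text
time_s: 10.45
position: [0.5044, 0.0883, 0.1545]
tool_rot: [[0.98, 0.098, 0.175], [0.1, -0.995, -0.001], [0.174, 0.018, -0.985]]
ft_force: [-0.2, -0.6, 0.6]
grip_width: 0.0002
gripper_force: 0.0
```

```bash
python3 goal.py -40 52 20; python3 - <<'E'
from h import *
d=im('top');e=im('side')
cv2.imwrite('pics/d.png',np.hstack([cv2.resize(x['frame'][a:a+90,b:b+90],None,fx=5,fy=5,interpolation=cv2.INTER_CUBIC) for x,a,b in((d,110,190),(e,120,170))])[:,:,::-1])
E
```

```text
panel coords mm [-38.96  51.39  63.43] f panel [-0.17 -0.55  0.64] t 10.45
world [0.51 0.09 0.11] shift cm [-0.11 -0.06  4.34] rot [ 0.04 -0.09 -0.01]
```

View pics/d.png

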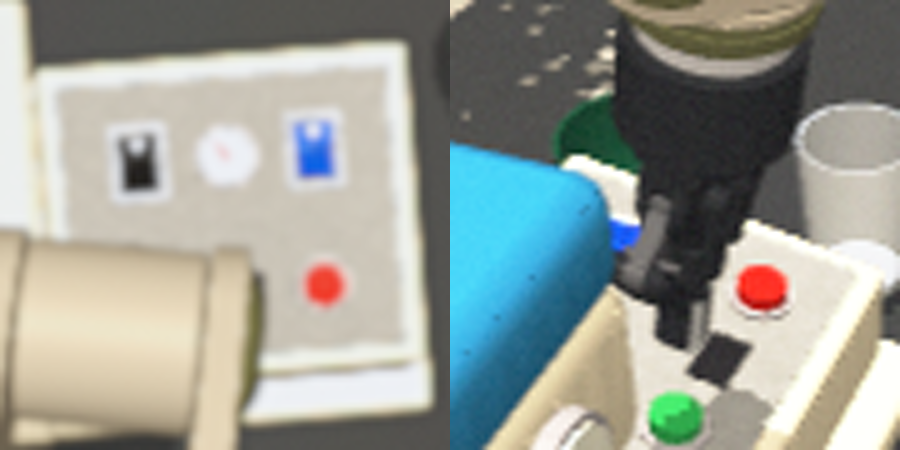

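Both rockers now show their dots at the far edge alike (140,140 and 313,128), so both are over. The tip is above the green button, clear of the red one.

Request:
jog_arm --pt "-0.1 0 1.5 0 0 0" --pt "-0.1 0 3 0 0 0" --pt "-0.1 0 4.2 0 0 0" --pt "-0.1 0 4.5 0 0 0" --pt "-0.1 0 4.5 0 0 0" --pt "-0.1 0 4.5 0 0 0"

```text
time_s: 11.05
position: [0.5111, 0.0882, 0.11]
tool_rot: [[0.98, 0.098, 0.175], [0.1, -0.995, -0.0], [0.174, 0.018, -0.985]]
ft_force: [-0.1, 0.5, 0.3]
grip_width: 0.0001
gripper_force: 0.0
```

Request:
jog_arm --pt "0 0 0.1 0 0 0" --pt "0 0 0.2 0 0 0" --pt "0 0 0.3 0 0 0" --pt "0 0 0.3 0 0 0" --pt "0 0 0.3 0 0 0"

```text
time_s: 11.47
position: [0.5112, 0.0886, 0.1069]
tool_rot: [[0.98, 0.099, 0.175], [0.1, -0.995, -0.0], [0.174, 0.018, -0.985]]
ft_force: [-0.1, 0.0, -0.2]
grip_width: -0.0006
gripper_force: 0.0
```

Request:
jog_arm --pt "0 0 0.1 0 0 0" --pt "0 0 0.2 0 0 0" --pt "0 0 0.3 0 0 0" --pt "0 0 0.3 0 0 0" --pt "0 0 0.3 0 0 0"

```text
time_s: 11.88
position: [0.5118, 0.0887, 0.1039]
tool_rot: [[0.98, 0.099, 0.175], [0.1, -0.995, -0.0], [0.174, 0.018, -0.985]]
ft_force: [-0.9, 0.3, 2.2]
grip_width: -0.0001
gripper_force: 1.1
```

```bash
python3 goal.py -39 52 7
```

```text
panel coords mm [-40.51  51.89  12.25] f panel [-0.47  0.36  2.29] t 11.8833
world [0.51 0.09 0.1 ] shift cm [ 0.15 -0.01  0.52] rot [ 0.02 -0.06  0.  ]
```

Request:
jog_arm --pt "0 0 0.1 0 0 0" --pt "0 0 0.2 0 0 0" --pt "0 0 0.3 0 0 0" --pt "0 0 0.4 0 0 0" --pt "0 0 0.4 0 0 0" --pt "0 0 0.4 0 0 0"

```text
time_s: 12.38
position: [0.5125, 0.0887, 0.0999]
tool_rot: [[0.98, 0.099, 0.175], [0.1, -0.995, -0.0], [0.174, 0.018, -0.985]]
ft_force: [-0.8, 1.8, 6.1]
grip_width: 0.0001
gripper_force: 2.7
```

Request:
jog_arm --pt "0 0 0 0 0 0" --pt "0 0 -1 0 0 0" --pt "0 0 -3 0 0 0" --pt "0 0 -6 0 0 0" --pt "0 0 -9 0 0 0" --pt "0 0 -10 0 0 0" --pt "0 0 -10 0 0 0" --pt "0 0 -10 0 0 0"

```text
time_s: 13.05
position: [0.4947, 0.0886, 0.1978]
tool_rot: [[0.98, 0.099, 0.174], [0.1, -0.995, -0.0], [0.173, 0.018, -0.985]]
ft_force: [-0.3, 0.3, -0.5]
grip_width: 0.0003
gripper_force: 0.0
```

```bash
python3 - <<'E'
from h import *
d=im('top');e=im('side');print(env.observe()['ft_force'],abs(env.observe()['qvel']).max() if hasattr(env.observe()['qvel'],'max') else env.observe()['qvel'])
cv2.imwrite('pics/e.png',np.hstack([cv2.resize(x['frame'][a:a+90,b:b+90],None,fx=4,fy=4,interpolation=cv2.INTER_CUBIC) for x,a,b in((d,110,190),(e,120,170))])[:,:,::-1])
E
```

```text
[ 0.53867383  0.14127949 -0.90370275] 0.38290243684488173
```

View pics/e.png

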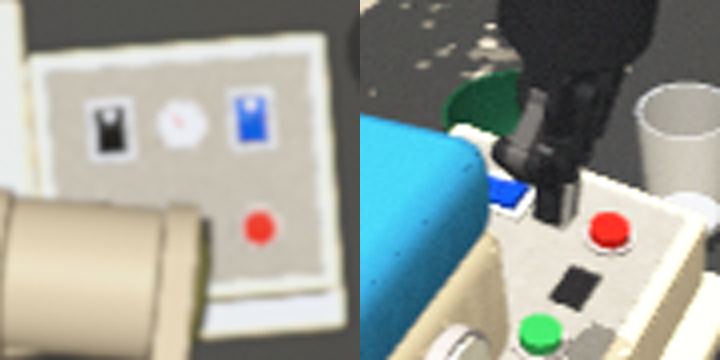

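Both rockers are over (110,130 and 252,118), the green button is out again, and the gripper is clear. I hand in.

```bash
python3 -c "
from rig import env
print(env.close_job())"
```

```text
the job is handed in; nothing more can be done
None
```

I tipped the mains rocker fully over, then the pump rocker, then pressed the start button about 5 mm in and released it, never pressing harder than about 8 N and without touching anything else; the job is handed in, but no verdict came back.

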